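# Set the needle standoff on a probe stand and hold the handwheel

## Task

Slide the circuit board on the probe stand until its yellow spot is centred under the needle. Then turn the red handwheel clockwise all the way to its stop, back it off exactly two full turns, and finish while still gripping the wheel's handle there, because its spring turns it back when it is let go. Do not touch the needle head, and leave the green solder reel, the brown flux bottle and the red tin where they stand.

Things in the scene. Friction and masses are not known exactly. Their poses are not given: they have to be found in the camera images.
- probe_stand: Heavy grey bench stand, fixed. Origin on the bench, on the vertical axis of its column and handwheel; x points away from the robot side (front is -x), y to the left, z up. Base plate 12 mm thick (x from -175 to +45, y from -100 to +45 mm), column behind, blue needle head reaching 87 mm forward of the axis at 80 to 106 mm height plus its lift, red handwheel on top.
- board_slide (a joint): Travel of the aluminium slide that carries the green board, in m: 0 at the right-hand end of its rails, grows as it moves along the stand's +y, ends at 0.077. Captive on its rails; about 2.5 N of friction, stays where it is left.
- mark (a point): Centre of the yellow spot, 10 mm in diameter, on top of the board; moves with the slide.
- slide_grip (a point): On the axis of the slide's upright black post, 16 mm in diameter, which stands 75 mm in front of the slide's centre. The post rises from 30 mm to 90 mm above the bench (this point is at 72 mm) out of an aluminium tongue whose top is at 30 mm. Gripped from above with the fingers closing along the stand's y axis, the gripper stays clear of wheel and needle head.
- needle_tip (a point): Point of the needle, 82 mm in front of the wheel axis; it cannot move sideways. It rises 3 mm for each turn that the wheel is opened; at the stop it is 39.5 mm above the bench, about 4 mm above the board.
- needle_head: Blue head with its steel needle, carried by the column under the wheel. Origin on the wheel axis at bench height plus its lift. Not to be touched.
- handwheel (a joint): Angle of the red handwheel in rad: 0 on the closed stop, grows counterclockwise seen from above (clockwise closes), 18.85 (three turns) fully open. Friction 0.10 N m; return spring of 0.013 N m per rad towards the stop: below about 1.2 turns the wheel stays where it is left, at two turns it runs back when let go. Opening it there takes about 6 N at the handle.
- wheel_hub (a point): Centre of the handwheel, on its vertical axis (that of the stand's origin), 207 mm above the bench. Rim 102 mm in diameter over all, rim bar 12 mm thick. On the stop, and after each full turn from it, the handle is at the front (the stand's -x side), over a white pointer that sticks out under the rim to 64 mm from the axis.
- wheel_handle: Black upright handle on the wheel rim, 18 mm in diameter, 50 mm long, spinning freely about its own vertical axis, 45 mm from the wheel axis; so it can be gripped from above and led round in a circle without turning the gripper. Origin at its centre, 239 mm above the bench (it spans 214 to 264 mm; rim top at 213 mm).
- solder_reel_mid (a point): Middle of the loose green solder reel, 48 mm in diameter, 40 mm high; a bystander.
- flux_bottle_mid (a point): Middle of the loose brown flux bottle, 30 mm in diameter, 73 mm high; a bystander.
- tin_mid (a point): Middle of the loose red and white round tin, 59 mm in diameter, 23 mm high; a bystander.

How it is judged:
By the outcome, as a careful person would: the job done as asked, in the order asked, and still so for the second after the job is handed in, while the arm keeps its last pose, push and grip.
It also fails if it takes over 72 s, if anything falls off the work surface, if the arm or the gripper's body presses on something with over 40 N, if the wrist force passes 120 N, or if a joint passes its speed limit or range.

## Robot

A 6-joint arm with a two-finger parallel gripper is mounted at the origin on a cart in front of the work surface, level with it; the furniture and walls round the work are solid. World frame = base frame: x ahead of the robot, y to its left, z up, the work surface at z = 0. Lengths are in m, angles in degrees, forces in N, time in s.
With the tool pointing down it reaches from about 0.35 to 0.875 m from the base axis. Payload 4.2 kg.
Tool frame: the origin (TCP) lies on the centre line of the jaws, within the pads' length; the fingertips stand 19 mm ahead of it and the grasp point (between the pads) is the TCP; z points along the fingers, y is the line along which they close (so a half turn about z gives the same grasp; the last joint's range is limited). The gripper opens to 87 mm and grips with 3 to 60 N. Pads are 19 mm wide; open, the fingers measure 117 mm over their backs; the gripper's body (75 mm by 190 mm) begins 51 mm behind the grasp point.
Start: joints at [78.243, 22.042, 0.453, 0, -68.411, -14.817], TCP at [0.28, 0.559, 0.242] pointing down, gripper open.
Joint ranges: [-179.83, 179.83], [-69.29, 118.12], [-61.27, 80.66], [-181.25, 117.63], [-171.15, -9.14], [-177.46, 177.46]. Speed limits (degrees/s): [159.86, 159.86, 180, 180, 180, 180].

## Interface

Orientations are given as a 3x3 rotation matrix whose columns are the frame's x, y, z axes.
In Python, from station import sense, capture, finish_job, search_frame, masks_of gives the robot as it stands.
- The arm moves only by the tool drive_tool, never from a script. Its argument "rows" is a list of rows, each a list of 7 numbers: the opening in per cent of the stroke, from 0 (shut) to 100 (fully open), then the shift along the world's x, y, z in mm, then the turn, a rotation vector about the world's x, y, z in rad. In form: [[fingers, dx, dy, dz, wx, wy, wz], ...]. A call has 1 to 5 rows; each row shifts and turns the commanded pose from where the row before left it; what a row does not reach is not made up. A row lasts 1/12 s, in which the tool goes at most 41.7 mm and 7.16 degrees, less where a joint would pass 70% of its speed; a pose out of reach is approached as far as the arm can. A call is refused whole if a number of a shift passes 41.7 or a number of a turn 0.125, either way. A call with a gripper value outside its range is refused whole. The fingers move at their own pace and stop on an object; the grip force is fixed at half the most. Time passes only in rows, so rows that do not move let the fingers close. It gives the time, the measured TCP pose, the force, the opening and the grip force at its end, in the units of the state.
- sense(): the state, without advancing time (a new reading comes with each control period).
- capture(name): name is "side" or "top" or "wrist"; returns a dict with "frame" (400x640x3 uint8, red, green, blue), "z_map" (400x640 float32, m along the optical axis (not along the pixel's ray), 0 where there is no reading), "fx", "fy", "cx", "cy" (pixels), "distortion" ([k1, k2, p1, p2, k3] as OpenCV has them; the pictures are not rectified), "R" (3x3) and "t" (3): a world point X has camera coordinates R X + t; the wrist camera has in their place "T_tool_cam" (4x4, takes a point from camera to tool coordinates, whose origin is the TCP and whose axes are the flange's). Camera axes: x right, y down, z forward; pixel columns grow to the right and rows downward; lengths in m; the calibration is good to about 2 mm. A picture is of the moment at which its call begins: read the wrist's pose just before it.
- finish_job(): hands the job in; it is judged then, once.
Trained networks look in a picture, given as the dict that the camera call returned (one of the last four; its "shot" number tells which), for a name from the list of things; names that differ only in an ending like _2 or _b are one class to them, and where a whole thing is asked for, a point or a joint stands for the part that bears it (a point fixed in the world has none). Each returns a list of dicts, best first, with "p" (0 to 1); they miss things now and then, are a little off and sometimes report something else, mostly with a low value. They report only what shows in the picture. A call takes as long as a camera call.
- search_frame(label, picture): "xy" ([column, row] in pixels, amid what is visible of it).
- masks_of(label, picture): "region" (400x640 bool, what is visible of it) and "xy" ([column, row] in pixels, amid what is visible of it).
The state is a dict: "time_s": time; "joints": joint angles; "joint_velocities": joint speeds; "effort": joint torques, N m; "tcp_pos": TCP position; "ee_rot": TCP orientation; "wrist_force": force on the tool from outside, world axes, zero at the start; "moment": the same for the moment, N m; "gripper_width": opening from 0.0 (shut) to 1.0 (fully open); "gripper_force": force on a finger pad.
Only numpy, scipy, OpenCV 4.12 (cv2) and the standard library are available. Lean on these libraries where they do the work, as an engineer would, in place of code of your own. Each camera call takes 0.05 s, during which the arm holds its last target. There are 200 camera calls.

## Working session

There is one attempt and no reset: what is moved stays moved. The work goes in short steps, Python scripts to look and compute and a tool call to move; the robot and the scene stay as the last step left them, time stands still between calls to the robot, and variables do not carry over. Pictures are saved under pics/ and viewed, at most 10 in all, crops included, and the job is handed in when it is done.

Besides the shell and the picture viewer there is one more tool, called by a JSON object that holds its "op" and its "data". drive_tool: Moves the arm, as the interface text tells. Its arguments: {"type":"object","properties":{"rows":{"type":"array"}},"required":["rows"]}

```bash
mkdir -p pics; cat > h.py <<'E'
import numpy as np, cv2
from station import *
def ray(c,xy,st=None):
    K=np.array([[c['fx'],0,c['cx']],[0,c['fy'],c['cy']],[0,0,1]])
    u=cv2.undistortPoints(np.array([[xy]],float),K,np.array(c['distortion'],float))[0,0]
    d=np.array([u[0],u[1],1.])
    if 'R' in c:
        R=np.array(c['R']);return -R.T@np.array(c['t']),R.T@d
    T=np.array(c['T_tool_cam']);E=np.array(st['ee_rot'])
    return np.array(st['tcp_pos'])+E@T[:3,3],E@T[:3,:3]@d
def at_z(c,xy,z,st=None):
    o,d=ray(c,xy,st);return o+d*(z-o[2])/d[2]
def depth(c,xy,st=None):
    o,d=ray(c,xy,st);z=c['z_map'][int(round(xy[1])),int(round(xy[0]))];return o+d*z
def save(c,n): cv2.imwrite('pics/'+n+'.png',c['frame'][:,:,::-1])
E
python3 - <<'E'
from h import *
np.set_printoptions(precision=4,suppress=True)
s=sense();print(s['time_s'],s['tcp_pos'],s['ee_rot'],s['gripper_width'])
for n in('side','top'):
    c=capture(n);save(c,n)
    print(n,-np.array(c['R']).T@c['t'])
    for l in('wheel_hub','wheel_handle','slide_grip','mark','needle_tip','probe_stand','solder_reel_mid','flux_bottle_mid','tin_mid'):
        r=search_frame(l,c)[:2]
        for q in r: print(l,round(q['p'],2),np.round(q['xy'],1),depth(c,q['xy']))
E
```

```text
0.0 [0.2793 0.5585 0.2404] [[ 0.8943 -0.4475 -0.0009]
 [-0.4475 -0.8943 -0.0021]
 [ 0.0001  0.0022 -1.    ]] 0.9990799316532477
side [0.515  0.8135 0.5544]
wheel_hub 0.58 [306.4 213.3] [ 0.5035 -0.2397  0.129 ]
wheel_handle 0.42 [285. 174.] [ 0.5522 -0.2263  0.2353]
slide_grip 0.72 [353.3 236.3] [ 0.3695 -0.377  -0.0006]
mark 0.49 [354.4 235.6] [ 0.366  -0.3799  0.0001]
needle_tip 0.81 [313.3 226. ] [ 0.4868 -0.243   0.093 ]
probe_stand 0.65 [304.4 212.2] [ 0.5083 -0.2386  0.1325]
solder_reel_mid 0.62 [337.5 213.2] [ 0.407  -0.4744  0.0321]
flux_bottle_mid 0.84 [258.7 280.7] [ 0.614  -0.0832  0.0334]
tin_mid 0.67 [267.5 304.6] [0.5898 0.0024 0.0262]
top [ 0.4452 -0.2483  1.1117]
wheel_hub 0.76 [321.1 223.6] [ 0.456 -0.278  0.029]
slide_grip 0.79 [327.5 233.5] [ 0.4272 -0.2959  0.0347]
slide_grip 0.59 [313.8 231.5] [ 0.4343 -0.256   0.1041]
mark 0.76 [325.6 233.8] [ 0.4264 -0.2903  0.0359]
needle_tip 0.61 [319.  223.1] [ 0.4577 -0.2723  0.0146]
needle_tip 0.4 [309.  227.4] [ 0.4456 -0.2432  0.1005]
probe_stand 0.85 [320.4 221.5] [ 0.4624 -0.2765  0.0122]
solder_reel_mid 0.7 [329.2 236.1] [ 0.4197 -0.3005  0.0364]
solder_reel_mid 0.69 [309.2 227.4] [ 0.4455 -0.2437  0.1006]
tin_mid 0.83 [234.9 175.9] [ 0.5999 -0.0268  0.0227]
tin_mid 0.17 [320.2 224.4] [ 0.4539 -0.2758  0.0132]
```

```bash
python3 - <<'E'
import cv2
for n,(x,y) in (('side',(220,150)),('top',(200,120))):
    i=cv2.imread(f'pics/{n}.png')[y:y+180,x:x+200]
    cv2.imwrite(f'pics/{n}c.png',cv2.resize(i,None,fx=3.3,fy=3.3,interpolation=cv2.INTER_CUBIC))
E
```

```text
(no output)
```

View pics/sidec.png

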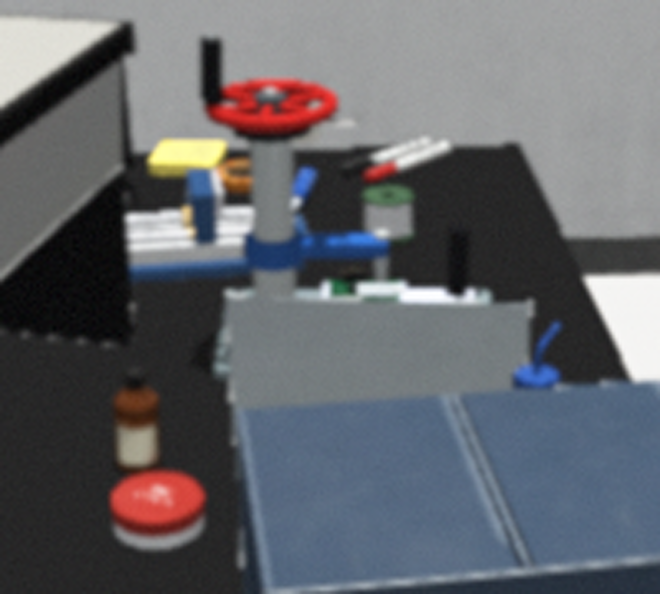

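View pics/topc.png

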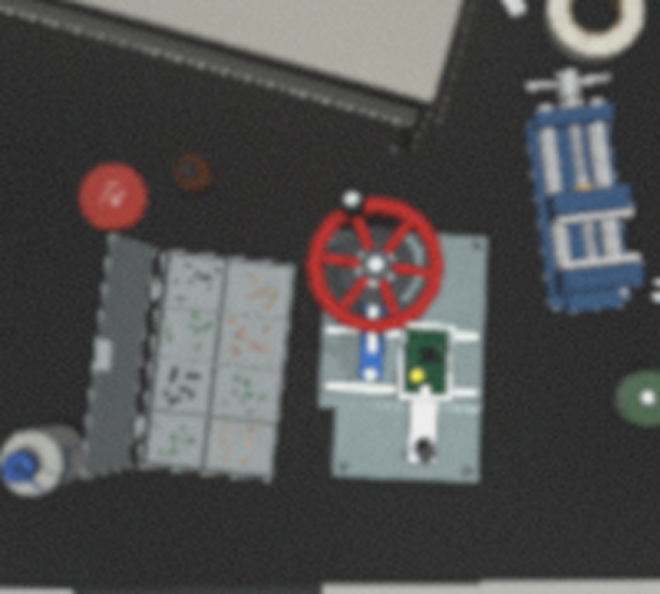

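The side view shows the handle (crop 211,68) at the back of the red wheel (270,105), with the reel behind and the open parts box in front. In the top view the hub is at crop (376,264), the handle at (352,200), the yellow spot at (417,376), the needle head end at (371,374) and the post at (425,447). A tall cabinet stands behind the wheel.

```bash
python3 - <<'E'
from h import *
np.set_printoptions(precision=4,suppress=True)
c=capture('top');f=cv2.cvtColor(c['frame'],cv2.COLOR_RGB2HSV).astype(int)
P=lambda x,y:np.array([200+(x+.5)/3.3-.5,120+(y+.5)/3.3-.5])
H,S,V=f[...,0],f[...,1],f[...,2]
red=(((H<8)|(H>172))&(S>140)&(V>80)); red[:,:285]=0; red[:170]=0;red[230:]=0;red[:,350:]=0
ct=max(cv2.findContours(red.astype(np.uint8),0,1)[0],key=cv2.contourArea)
(e,ax,an)=cv2.fitEllipse(cv2.convexHull(ct));print('wheel px',e,ax)
W=at_z(c,e,.208);print('wheel',W, 'diam',np.mean(ax)/c['fx']*(1.1117-.208))
yl=(H>22)&(H<34)&(S>130)&(V>110);yl[:,:300]=0;yl[:,345:]=0;yl[:215]=0;yl[245:]=0
ys,xs=np.nonzero(yl);print(len(xs));M=at_z(c,[xs.mean(),ys.mean()],.0355);print('mark',M)
hd=at_z(c,P(352,199),.264);print('handle',hd, np.linalg.norm((hd-W)[:2]))
print('post',at_z(c,P(424,447),.09),depth(c,P(424,447)))
for n,p in dict(br=(488,236),fr=(479,483),fl=(332,482)).items(): print(n,at_z(c,P(*p),.012))
print('head end',at_z(c,P(371,381),.108))
for p in [(415,125),(380,60),(440,60),(200,20),(400,105),(60,8)]: print('cab',depth(c,P(*p)))
for p in [(130,350),(205,270),(260,300),(100,350),(290,265)]: print('box',depth(c,P(*p)))
for p in [(35,465),(650,397),(112,196),(192,172)]: print('obj',depth(c,P(*p)))
E
```

```text
wheel px (313.0003662109375, 199.25262451171875) (40.08451843261719, 41.234188079833984)
wheel [ 0.5136 -0.2544  0.208 ] diam 0.0985118020712293
12
mark [ 0.428  -0.2906  0.0355]
handle [ 0.5539 -0.2394  0.264 ] 0.042953652064140625
post [ 0.3694 -0.2941  0.09  ] [ 0.3695 -0.2941  0.0921]
br [ 0.551  -0.3585  0.012 ]
fr [ 0.3308 -0.346   0.012 ]
fl [ 0.334  -0.2155  0.012 ]
head end [ 0.4248 -0.2512  0.108 ]
cab [ 0.6204 -0.2874  0.1836]
cab [ 0.652  -0.2604  0.2624]
cab [ 0.6516 -0.3025  0.2624]
cab [ 0.6827 -0.1341  0.2619]
cab [ 0.6241 -0.2745  0.2416]
cab [ 0.6991 -0.0298  0.2418]
box [ 0.4531 -0.0477  0.0689]
box [ 0.5247 -0.1032  0.0035]
box [ 0.4969 -0.1526  0.0039]
box [ 0.4528 -0.0401  0.1515]
box [ 0.5259 -0.1818  0.033 ]
obj [0.3623 0.0168 0.1299]
obj [ 0.4051 -0.4955  0.0364]
obj [ 0.5905 -0.0232  0.0241]
obj [ 0.6034 -0.1017  0.0734]
```

{"op": "drive_tool", "data": {"rows": [[100,28,-38,0,0,0,0.025],[100,28,-38,0,0,0,0.025],[100,28,-38,0,0,0,0.025],[100,28,-38,0,0,0,0.025],[100,28,-38,0,0,0,0.025]]}}

```text
time_s: 1.47
tcp_pos: [0.4038, 0.3897, 0.2418]
ee_rot: [[0.944, -0.33, 0.0], [-0.33, -0.944, 0.0], [0.0, -0.0, -1.0]]
wrist_force: [0.9, 0.8, -0.1]
gripper_width: 0.999
gripper_force: 0.0
```

```bash
python3 -c "
from h import *
s=sense();print(s['joints'],s['tcp_pos'],s['ee_rot'])"
```

```text
[ 6.05243285e+01  1.58172536e+01 -8.67593839e+00  6.86030877e-03
 -6.54810765e+01  1.01778193e+01] [0.40384602 0.38967837 0.24179404] [[ 9.43829723e-01 -3.30432073e-01  3.15819986e-04]
 [-3.30432171e-01 -9.43829681e-01  3.37369404e-04]
 [ 1.86602606e-04 -4.22776355e-04 -9.99999893e-01]]
```

{"op": "drive_tool", "data": {"rows": [[100,0,-39,0,0,0,0.03],[100,0,-39,0,0,0,0.03],[100,0,-39,0,0,0,0.03],[100,0,-39,0,0,0,0.03],[100,0,-39,0,0,0,0.03]]}}

```text
time_s: 1.88
tcp_pos: [0.4028, 0.1944, 0.2418]
ee_rot: [[0.983, -0.186, 0.0], [-0.186, -0.983, 0.0], [0.0, -0.0, -1.0]]
wrist_force: [1.1, 0.5, 0.2]
gripper_width: 1.0
gripper_force: 0.0
```

{"op": "drive_tool", "data": {"rows": [[100,0,-39,0,0,0,0.03],[100,0,-39,0,0,0,0.03],[100,0,-39,0,0,0,0.03],[100,0,-39,0,0,0,0.03],[100,0,-39,0,0,0,0.03]]}}

```text
time_s: 2.3
tcp_pos: [0.4027, -0.0005, 0.2421]
ee_rot: [[0.999, -0.036, 0.001], [-0.036, -0.999, 0.0], [0.001, -0.001, -1.0]]
wrist_force: [1.1, 0.3, -0.2]
gripper_width: 1.004
gripper_force: 0.0
```

{"op": "drive_tool", "data": {"rows": [[100,-10,-39,0,0,0,0],[100,-10,-39,0,0,0,0],[100,-10,-39,0,0,0,0],[100,-10,-39,0,0,0,0],[100,-10,-39,0,0,0,0]]}}

```text
time_s: 2.72
tcp_pos: [0.3523, -0.1955, 0.2421]
ee_rot: [[0.999, -0.038, 0.002], [-0.038, -0.999, -0.0], [0.002, 0.0, -1.0]]
wrist_force: [1.7, 0.1, 0.4]
gripper_width: 1.002
gripper_force: 0.0
```

{"op": "drive_tool", "data": {"rows": [[100,0,-39,0,0,0,0],[100,0,-39,0,0,0,0],[100,0,0,0,0,0,0],[100,0,0,0,0,0,0]]}}

```text
time_s: 3.05
tcp_pos: [0.3525, -0.2735, 0.2412]
ee_rot: [[0.999, -0.044, -0.001], [-0.044, -0.999, 0.0], [-0.001, -0.0, -1.0]]
wrist_force: [0.9, 0.5, -0.0]
gripper_width: 1.001
gripper_force: 0.0
```

```bash
python3 - <<'E'
from h import *
np.set_printoptions(precision=4,suppress=True)
s=sense();c=capture('wrist');save(c,'w1')
print(s['time_s'],s['joints'],s['tcp_pos'],s['ee_rot'])
for l,z in(('slide_grip',.09),('mark',.0355),('needle_tip',.0412),('wheel_hub',.207)):
    for q in search_frame(l,c)[:2]: print(l,round(q['p'],2),np.round(q['xy'],1),at_z(c,q['xy'],z,s),depth(c,q['xy'],s))
E
```

```text
3.05 [-16.8254   4.3527 -23.2095  -0.0021 -62.4796 104.3203] [ 0.3525 -0.2735  0.2412] [[ 0.999  -0.0437 -0.0007]
 [-0.0437 -0.999   0.0002]
 [-0.0007 -0.0002 -1.    ]]
slide_grip 0.6 [339.5 119.7] [ 0.4285 -0.295   0.09  ] [ 0.4298 -0.2984  0.0333]
mark 0.79 [340.6 119. ] [ 0.4305 -0.2996  0.0355] [ 0.4305 -0.2997  0.0348]
needle_tip 0.8 [293.2  85.1] [ 0.4699 -0.2462  0.0412] [ 0.4616 -0.2515  0.0993]
needle_tip 0.62 [498.  131.6] [ 0.4077 -0.4853  0.0412] [ 0.4076 -0.4865  0.0392]
wheel_hub 0.65 [316.3  81.8] [ 0.4476 -0.2748  0.207 ] [ 0.4768 -0.2723  0.0103]
```

View pics/w1.png

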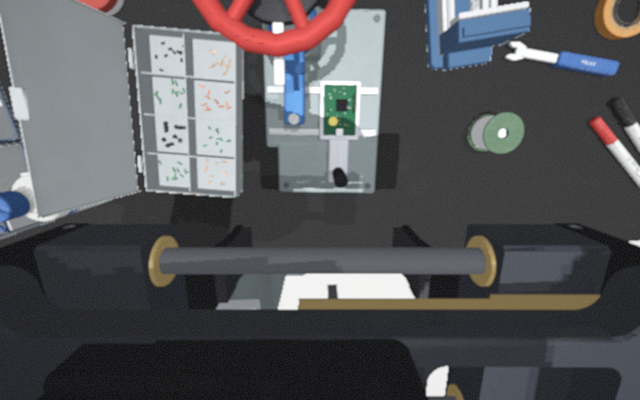

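In the wrist view the yellow spot is at (333,121), the screw above the needle at (293,118), the post top at about (340,178) and the rails at rows 90 and 131.

```bash
cat > m.py <<'E'
from h import *
np.set_printoptions(precision=4,suppress=True)
def spot(c,s):
    f=cv2.cvtColor(c['frame'],cv2.COLOR_RGB2HSV).astype(int);H,S,V=f[...,0],f[...,1],f[...,2]
    m=((H>20)&(H<36)&(S>120)&(V>100)).astype(np.uint8)
    n,l,st,ce=cv2.connectedComponentsWithStats(m)
    for i in range(1,n):
        if st[i,4]>15:
            p=at_z(c,ce[i],.0355,s)
            if abs(p[0]-.43)<.03 and -.35<p[1]<-.22: print('spot',ce[i],st[i,4],p)
E
python3 - <<'E'
from m import *
s=sense();c=capture('wrist');save(c,'w2')
spot(c,s)
i=c['frame'][:,:,::-1][0:210,240:400]
cv2.imwrite('pics/w2c.png',cv2.resize(i,None,fx=2.8,fy=2.8,interpolation=cv2.INTER_CUBIC))
for n,p,z in(('post',(340,178),.09),('head screw',(293,118),.11)):print(n,at_z(c,p,z,s),depth(c,p,s))
E
```

```text
spot [335.9787 121.3191] 47 [ 0.4293 -0.2907  0.0355]
post [ 0.37   -0.2909  0.09  ] [ 0.3698 -0.291   0.0889]
head screw [ 0.4322 -0.2467  0.11  ] [ 0.4325 -0.2461  0.1035]
```

View pics/w2c.png

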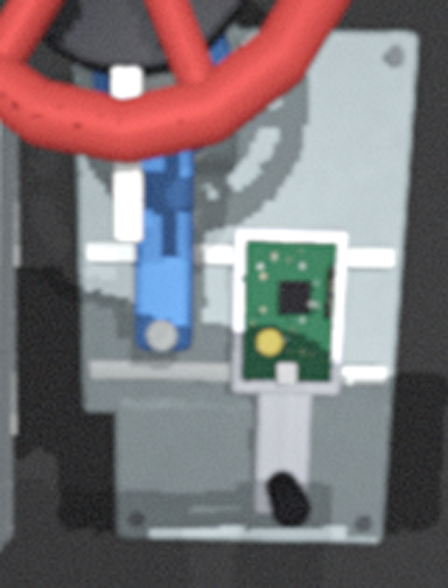

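The needle screw is at about (297.5,119), which puts the needle at y ≈ -0.251. The spot is at y ≈ -0.2907 and the post at about (0.3685, -0.294).

{"op": "drive_tool", "data": {"rows": [[100,8,-10,-15,0,0,0],[100,8,-10,-25,0,0,0],[100,0,0,-30,0,0,0],[100,0,0,-25,0,0,0],[100,0,0,0,0,0,0]]}}

```text
time_s: 3.77
tcp_pos: [0.3663, -0.2894, 0.1422]
ee_rot: [[0.999, -0.038, -0.009], [-0.038, -0.999, 0.005], [-0.01, -0.004, -1.0]]
wrist_force: [-0.4, 1.4, -1.1]
gripper_width: 1.0
gripper_force: 0.0
```

{"op": "drive_tool", "data": {"rows": [[100,2,-4,-25,0,0,0],[100,0,0,-25,0,0,0],[100,0,0,-20,0,0,0],[30,0,0,0,0,0,0],[10,0,0,0,0,0,0]]}}

```text
time_s: 4.18
tcp_pos: [0.3719, -0.2955, 0.0774]
ee_rot: [[0.999, -0.037, -0.0], [-0.037, -0.999, -0.0], [-0.0, 0.0, -1.0]]
wrist_force: [0.9, 0.4, 0.3]
gripper_width: 0.925
gripper_force: 0.0
```

{"op": "drive_tool", "data": {"rows": [[0,0,0,0,0,0,0],[0,0,0,0,0,0,0],[0,0,0,0,0,0,0],[0,0,0,0,0,0,0]]}}

```text
time_s: 4.52
tcp_pos: [0.3718, -0.296, 0.0777]
ee_rot: [[0.999, -0.039, 0.002], [-0.039, -0.999, -0.001], [0.002, 0.001, -1.0]]
wrist_force: [0.8, -0.7, -0.2]
gripper_width: 0.63
gripper_force: 0.0
```

{"op": "drive_tool", "data": {"rows": [[0,0,0,0,0,0,0],[0,0,0,0,0,0,0],[0,0,0,0,0,0,0],[0,0,0,0,0,0,0],[0,0,0,0,0,0,0]]}}

```text
time_s: 4.93
tcp_pos: [0.3711, -0.2958, 0.0765]
ee_rot: [[0.999, -0.039, -0.0], [-0.039, -0.999, 0.0], [-0.0, -0.0, -1.0]]
wrist_force: [-0.2, 0.5, 1.0]
gripper_width: 0.246
gripper_force: 0.0
```

{"op": "drive_tool", "data": {"rows": [[0,0,0,0,0,0,0],[0,0,0,0,0,0,0],[0,0,0,0,0,0,0]]}}

```text
time_s: 5.18
tcp_pos: [0.3711, -0.2957, 0.0765]
ee_rot: [[0.999, -0.039, -0.0], [-0.039, -0.999, 0.0], [-0.0, -0.0, -1.0]]
wrist_force: [-0.6, 1.0, 0.6]
gripper_width: 0.174
gripper_force: 30.0
```

```bash
python3 - <<'E'
from m import *
s=sense();print(s['tcp_pos']);c=capture('wrist');save(c,'w3')
spot(c,s)
E
```

```text
[ 0.3711 -0.2957  0.0765]
spot [311.628  145.5793] 164 [ 0.4291 -0.2917  0.0355]
```

View pics/w3.png

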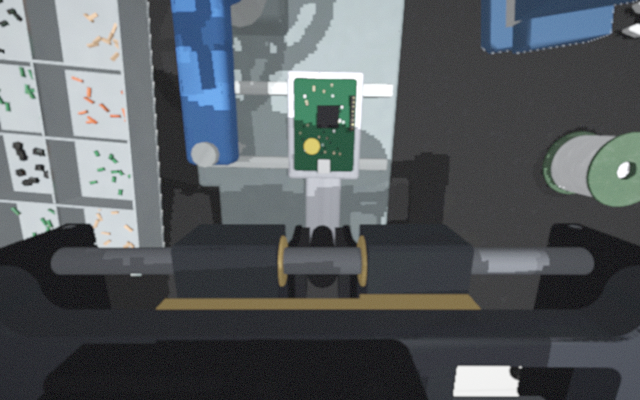

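Post gripped: spot at (312,146), needle screw at (205,153).

{"op": "drive_tool", "data": {"rows": [[0,0.4,10,0,0,0,0],[0,0.4,10,0,0,0,0],[0,0.4,10,0,0,0,0],[0,0.4,9,0,0,0,0],[0,0,0,0,0,0,0]]}}

```text
time_s: 5.65
tcp_pos: [0.3734, -0.2549, 0.0765]
ee_rot: [[0.999, -0.037, 0.002], [-0.037, -0.999, 0.001], [0.002, -0.001, -1.0]]
wrist_force: [2.6, 2.0, -3.2]
gripper_width: 0.178
gripper_force: 30.0
```

{"op": "drive_tool", "data": {"rows": [[0,0,0,0,0,0,0],[0,0,0,0,0,0,0]]}}

```text
time_s: 5.82
tcp_pos: [0.3733, -0.2561, 0.0765]
ee_rot: [[0.999, -0.038, 0.001], [-0.038, -0.999, 0.0], [0.001, -0.0, -1.0]]
wrist_force: [3.0, 1.3, -3.9]
gripper_width: 0.175
gripper_force: 30.0
```

```bash
python3 - <<'E'
from m import *
s=sense();print(s['tcp_pos'],s['wrist_force']);c=capture('wrist');save(c,'w4')
spot(c,s)
i=c['frame'][:,:,::-1][40:220,140:440]
cv2.imwrite('pics/w4c.png',cv2.resize(i,None,fx=2.6,fy=2.6,interpolation=cv2.INTER_CUBIC))
E
```

```text
[ 0.3733 -0.2561  0.0765] [ 3.0362  1.3487 -3.8953]
```

View pics/w4c.png

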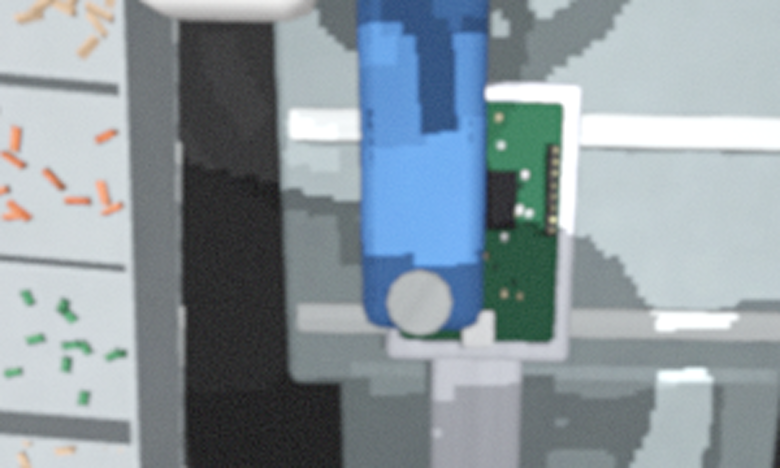

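The spot is now hidden under the blue head; the screw is at (301.5,156.5). I compare the screw with the predicted spot.

```bash
python3 - <<'E'
from m import *
s=sense();c=capture('wrist')
p=(301.5,156.5);print(depth(c,p,s),at_z(c,p,.108,s))
for v in (140,120,100):
    f=c['frame'][v].astype(int);b=np.nonzero((f[:,2]>f[:,0]+50)&(np.abs(np.arange(640)-305)<50))[0]
    print(v,b.min(),b.max(),at_z(c,(b.min()-.5,v),.108,s)[:2],at_z(c,(b.max()+.5,v),.108,s)[:2], depth(c,(b.mean(),v),s))
c=capture('top');spot(c,None)
f=c['frame'].astype(int);b=(f[...,2]>f[...,0]+60);b[:222]=0;b[240:]=0;b[:,:300]=0;b[:,330:]=0
ys,xs=np.nonzero(b)
for y in range(222,237):
    x=xs[ys==y]
    if len(x):print(y,x.min(),x.max(),at_z(c,(x.mean(),y),.107)[:2])
E
```

```text
[ 0.4312 -0.2508  0.1053] [ 0.4314 -0.251   0.108 ]
140 279 324 [ 0.4381 -0.2425] [ 0.4375 -0.2603] [ 0.4375 -0.2509  0.1008]
120 278 325 [ 0.4456 -0.2427] [ 0.4449 -0.261 ] [ 0.4455 -0.2514  0.1013]
100 278 326 [ 0.4528 -0.2432] [ 0.4521 -0.2616] [ 0.4532 -0.2519  0.1   ]
222 310 315 [ 0.4599 -0.2528]
223 310 315 [ 0.4572 -0.2528]
224 310 315 [ 0.4545 -0.2528]
225 310 316 [ 0.4518 -0.2559]
226 310 315 [ 0.4492 -0.2527]
227 309 315 [ 0.4465 -0.2513]
228 309 315 [ 0.4438 -0.2512]
229 309 315 [ 0.4411 -0.2512]
230 309 315 [ 0.4385 -0.2512]
231 310 315 [ 0.4357 -0.2527]
```

{"op": "drive_tool", "data": {"rows": [[60,0,0,0,0,0,0],[60,0,0,0,0,0,0],[60,0,0,0,0,0,0],[60,0,0,0,0,0,0],[60,0,0,0,0,0,0]]}}

```text
time_s: 6.38
tcp_pos: [0.3722, -0.2569, 0.0766]
ee_rot: [[0.999, -0.039, -0.001], [-0.039, -0.999, 0.0], [-0.001, 0.0, -1.0]]
wrist_force: [0.1, 1.1, 0.0]
gripper_width: 0.464
gripper_force: 0.0
```

{"op": "drive_tool", "data": {"rows": [[60,0,0,10,0,0,0],[60,0,0,30,0,0,0],[60,-10,0,40,0,0,0],[60,-35,0,30,0,0,0],[60,-35,0,10,0,0,0]]}}

```text
time_s: 6.8
tcp_pos: [0.2982, -0.2579, 0.1976]
ee_rot: [[0.999, -0.037, 0.007], [-0.037, -0.999, -0.004], [0.007, 0.004, -1.0]]
wrist_force: [-0.2, -1.1, 0.2]
gripper_width: 0.596
gripper_force: 0.0
```

{"op": "drive_tool", "data": {"rows": [[60,0,0,0,0,-0.1,0],[60,0,0,0,0,-0.1,0],[60,0,0,0,0,-0.1,0],[60,0,0,0,0,0,0],[60,0,0,0,0,0,0]]}}

```text
time_s: 7.22
tcp_pos: [0.2951, -0.257, 0.1941]
ee_rot: [[0.955, -0.039, 0.295], [-0.04, -0.999, -0.001], [0.295, -0.011, -0.956]]
wrist_force: [-0.7, -0.6, -0.5]
gripper_width: 0.603
gripper_force: 0.0
```

```bash
python3 - <<'E'
from m import *
s=sense();print(s['time_s'],s['tcp_pos'],s['joints']);c=capture('wrist');save(c,'w5')
spot(c,s)
r=ray(c,(320,200),s);print(r)
i=c['frame'][:,:,::-1][20:220,200:460]
cv2.imwrite('pics/w5c.png',cv2.resize(i,None,fx=3,fy=3,interpolation=cv2.INTER_CUBIC))
E
```

```text
7.2167 [ 0.2951 -0.257   0.1941] [-22.3551  -4.5589 -37.9812  -9.7619 -41.0475 116.5448]
spot [314.6333 114.0333] 30 [ 0.4323 -0.2527  0.0355]
(array([ 0.3186, -0.2602,  0.3506]), array([ 0.0483,  0.0164, -0.9987]))
```

View pics/w5c.png

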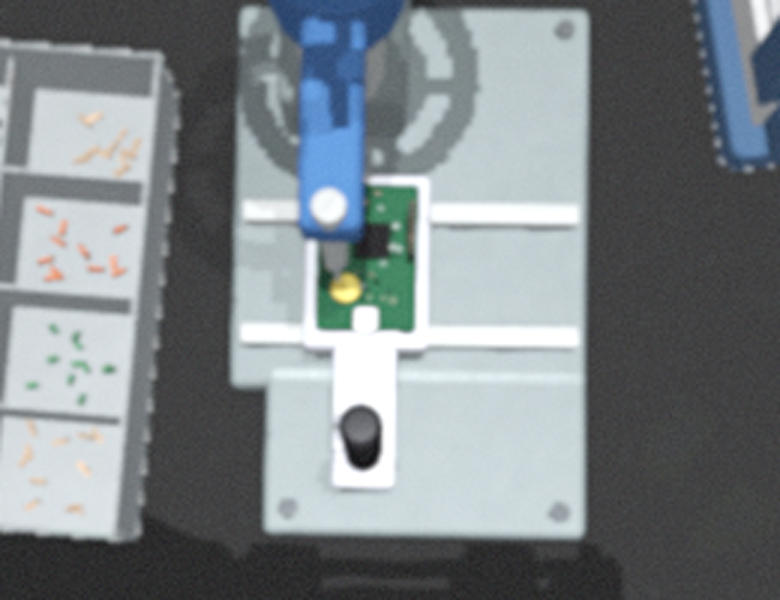

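The spot is at crop (346,290), directly below the needle (336,255), with the screw at (329,207). I zoom in to check the centring.

```bash
python3 - <<'E'
from m import *
s=sense();c=capture('wrist')
E_=np.array(s['ee_rot']);T=np.array(c['T_tool_cam']);K=np.array([[c['fx'],0,c['cx']],[0,c['fy'],c['cy']],[0,0,1]])
def proj(X):
    Rw=E_@T[:3,:3];o=np.array(s['tcp_pos'])+E_@T[:3,3]
    return cv2.projectPoints((Rw.T@(np.array(X)-o)).reshape(1,1,3),np.zeros(3),np.zeros(3),K,np.array(c['distortion'],float))[0].ravel()
S=(200+329.5/3-.4,20+207/3-.4)
d=depth(c,S,s);n=at_z(c,S,.108,s);print('screw',d,n)
for z in(.0355,.0412,.08):print(z,proj([n[0],n[1],z]))
i=c['frame'][:,:,::-1][75:145,285:355]
cv2.imwrite('pics/w6c.png',cv2.resize(i,None,fx=8,fy=8,interpolation=cv2.INTER_CUBIC))
E
```

```text
screw [ 0.4319 -0.2506  0.1039] [ 0.43   -0.2507  0.108 ]
0.0355 [312.9625 116.8562]
0.0412 [312.7441 115.1073]
0.08 [311.0167 101.2774]
```

View pics/w6c.png

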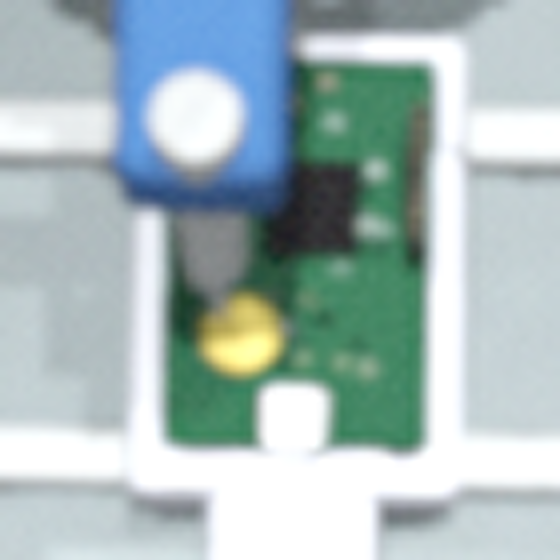

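The needle line projects to about zoom (228,339) on the board, while the spot centre is at (241,335). The slide needs about 1.4 mm more along +y, so I regrip.

{"op": "drive_tool", "data": {"rows": [[60,15,0,0,0,0.1,0],[60,20,0,0,0,0.1,0],[60,20,0,0,0,0.1,0],[60,20,0,-20,0,0,0],[60,0,0,-20,0,0,0]]}}

```text
time_s: 7.73
tcp_pos: [0.3777, -0.2572, 0.1533]
ee_rot: [[0.999, -0.034, 0.002], [-0.034, -0.999, -0.003], [0.002, 0.003, -1.0]]
wrist_force: [0.2, -0.2, -0.5]
gripper_width: 0.602
gripper_force: 0.0
```

{"op": "drive_tool", "data": {"rows": [[60,0,0,0,0,0,0],[60,0,0,0,0,0,0]]}}

```text
time_s: 7.9
tcp_pos: [0.371, -0.2564, 0.1524]
ee_rot: [[0.999, -0.037, -0.005], [-0.037, -0.999, 0.0], [-0.005, -0.0, -1.0]]
wrist_force: [0.4, -1.2, 1.1]
gripper_width: 0.601
gripper_force: 0.0
```

{"op": "drive_tool", "data": {"rows": [[60,0,0,-25,0,0,0],[60,0,0,-25,0,0,0],[40,0,0,-25,0,0,0],[0,0,0,0,0,0,0],[0,0,0,0,0,0,0]]}}

```text
time_s: 8.32
tcp_pos: [0.371, -0.257, 0.0793]
ee_rot: [[0.999, -0.038, -0.001], [-0.038, -0.999, -0.0], [-0.001, 0.0, -1.0]]
wrist_force: [-0.6, 1.0, 0.8]
gripper_width: 0.453
gripper_force: 0.0
```

{"op": "drive_tool", "data": {"rows": [[0,0,0,0,0,0,0],[0,0,0,0,0,0,0],[0,0,0,0,0,0,0],[0,0,0,0,0,0,0],[0,0,0,0,0,0,0]]}}

```text
time_s: 8.73
tcp_pos: [0.3719, -0.257, 0.08]
ee_rot: [[0.999, -0.038, 0.002], [-0.038, -0.999, -0.001], [0.002, 0.001, -1.0]]
wrist_force: [-0.1, 1.2, 6.9]
gripper_width: 0.169
gripper_force: 30.0
```

{"op": "drive_tool", "data": {"rows": [[0,0,0,0,0,0,0],[0,0,0,0,0,0,0]]}}

```text
time_s: 8.9
tcp_pos: [0.372, -0.257, 0.08]
ee_rot: [[0.999, -0.038, 0.002], [-0.038, -0.999, -0.001], [0.002, 0.001, -1.0]]
wrist_force: [-1.5, 2.2, 7.0]
gripper_width: 0.172
gripper_force: 30.0
```

{"op": "drive_tool", "data": {"rows": [[0,0,1.2,0,0,0,0],[0,0,1.2,0,0,0,0],[0,0,0,0,0,0,0],[0,0,0,0,0,0,0]]}}

```text
time_s: 9.23
tcp_pos: [0.3721, -0.255, 0.08]
ee_rot: [[0.999, -0.038, 0.002], [-0.038, -0.999, -0.002], [0.003, 0.001, -1.0]]
wrist_force: [0.1, -1.6, 6.0]
gripper_width: 0.172
gripper_force: 30.0
```

Good; I release, back off and check again the same way.

{"op": "drive_tool", "data": {"rows": [[60,0,0.3,0,0,0,0],[60,0,0,0,0,0,0],[60,0,0,0,0,0,0],[60,0,0,0,0,0,0],[60,0,0,0,0,0,0]]}}

```text
time_s: 9.65
tcp_pos: [0.3709, -0.254, 0.0785]
ee_rot: [[0.999, -0.039, -0.0], [-0.039, -0.999, 0.0], [-0.0, -0.0, -1.0]]
wrist_force: [0.5, -0.1, 0.5]
gripper_width: 0.464
gripper_force: 0.0
```

{"op": "drive_tool", "data": {"rows": [[60,0,0,10,0,0,0],[60,0,0,30,0,0,0],[60,-10,0,40,0,0,0],[60,-35,0,30,0,0,0],[60,-35,0,10,0,0,0]]}}

```text
time_s: 10.07
tcp_pos: [0.2968, -0.2551, 0.1996]
ee_rot: [[0.999, -0.036, 0.007], [-0.036, -0.999, -0.004], [0.007, 0.003, -1.0]]
wrist_force: [-0.6, -0.5, 0.7]
gripper_width: 0.598
gripper_force: 0.0
```

{"op": "drive_tool", "data": {"rows": [[60,0,0,0,0,-0.1,0],[60,0,0,0,0,-0.1,0],[60,0,0,0,0,-0.1,0],[60,0,0,0,0,0,0],[60,0,0,0,0,0,0]]}}

```text
time_s: 10.48
tcp_pos: [0.2937, -0.2543, 0.1961]
ee_rot: [[0.955, -0.038, 0.295], [-0.04, -0.999, -0.001], [0.295, -0.011, -0.956]]
wrist_force: [0.2, -0.2, 0.4]
gripper_width: 0.599
gripper_force: 0.0
```

```bash
python3 - <<'E'
from m import *
s=sense();c=capture('wrist');print(s['time_s'],s['tcp_pos'])
spot(c,s)
E_=np.array(s['ee_rot']);T=np.array(c['T_tool_cam']);K=np.array([[c['fx'],0,c['cx']],[0,c['fy'],c['cy']],[0,0,1]])
def proj(X):
    Rw=E_@T[:3,:3];o=np.array(s['tcp_pos'])+E_@T[:3,3]
    return cv2.projectPoints((Rw.T@(np.array(X)-o)).reshape(1,1,3),np.zeros(3),np.zeros(3),K,np.array(c['distortion'],float))[0].ravel()
i=c['frame'][:,:,::-1][75:145,285:355]
cv2.imwrite('pics/w7c.png',cv2.resize(i,None,fx=8,fy=8,interpolation=cv2.INTER_CUBIC))
for y in(-.250,-.251,-.252):
  for z in(.108,.07,.0355):print(y,z,(proj([.431,y,z])-[285,75])*8+3.5)
E
```

```text
10.4833 [ 0.2937 -0.2543  0.1961]
spot [315.75   113.4583] 24 [ 0.4323 -0.2511  0.0355]
-0.25 0.108 [217.8312  90.4897]
-0.25 0.07 [231.9537 225.3077]
-0.25 0.0355 [241.8873 320.1337]
-0.251 0.108 [226.8038  90.1047]
-0.251 0.07 [239.7407 224.9779]
-0.251 0.0355 [248.8403 319.8419]
-0.252 0.108 [235.777   89.7195]
-0.252 0.07 [247.5282 224.648 ]
-0.252 0.0355 [255.7938 319.5501]
```

View pics/w7c.png

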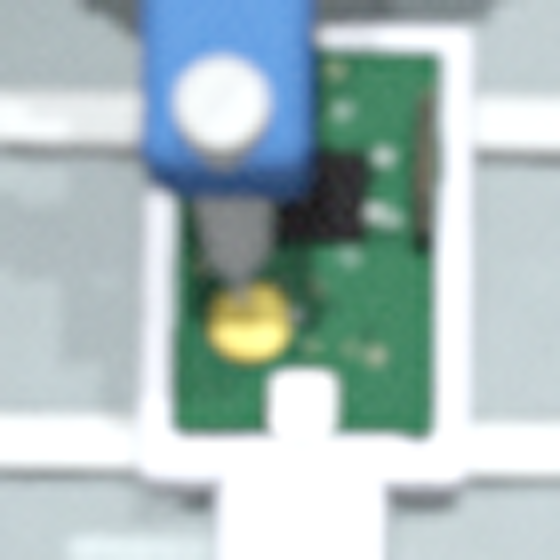

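The needle line and the spot (249,322) now agree to about 0.5 mm. Next I go to the wheel, with a closer look on the way.

{"op": "drive_tool", "data": {"rows": [[70,0,0,40,0,0.1,0],[70,0,0,40,0,0.1,0],[70,0,0,40,0,0.1,0],[70,20,0,20,0,0,0],[70,35,0,0,0,0,0]]}}

```text
time_s: 10.95
tcp_pos: [0.3526, -0.2551, 0.3388]
ee_rot: [[0.999, -0.038, 0.015], [-0.038, -0.999, -0.005], [0.015, 0.005, -1.0]]
wrist_force: [0.3, -0.7, 0.2]
gripper_width: 0.7
gripper_force: 0.0
```

{"op": "drive_tool", "data": {"rows": [[70,35,0,0,0,0,0],[70,35,0,0,0,0,0],[70,35,5,0,0,0,0],[70,0,0,0,0,0,0],[70,0,0,0,0,0,0]]}}

```text
time_s: 11.37
tcp_pos: [0.4569, -0.2484, 0.331]
ee_rot: [[0.999, -0.036, 0.002], [-0.036, -0.999, 0.001], [0.002, -0.001, -1.0]]
wrist_force: [-0.8, -0.5, -1.3]
gripper_width: 0.702
gripper_force: 0.0
```

```bash
python3 - <<'E'
from m import *
s=sense();c=capture('wrist');save(c,'w8');print(s['time_s'],s['tcp_pos'],s['joints'])
for l in('wheel_handle','wheel_hub'):
    for q in masks_of(l,c)[:1]:
        m=q['region'];ys,xs=np.nonzero(m);print(l,q['p'],q['xy'],len(xs),depth(c,q['xy'],s))
        if l=='wheel_handle':
            o=[depth(c,(x,y),s) for x,y in zip(xs,ys)];o=np.array(o);t=o[(o[:,2]>.258)&(o[:,2]<.27)];print(len(t),t.mean(0) if len(t) else 0, t.min(0),t.max(0))
f=cv2.cvtColor(c['frame'],cv2.COLOR_RGB2HSV).astype(int);H,S,V=f[...,0],f[...,1],f[...,2]
ys,xs=np.nonzero(((H<8)|(H>172))&(S>140)&(V>80))
o=np.array([depth(c,(x,y),s) for x,y in zip(xs,ys)]);o=o[(o[:,2]>.2)&(o[:,2]<.22)&(abs(o[:,0]-.51)<.08)&(abs(o[:,1]+.254)<.08)]
print(len(o),o.min(0),o.max(0));r=np.hypot(o[:,0]-.513,o[:,1]+.254);k=r>.036
A=np.c_[o[k][:,:2]*2,np.ones(k.sum())];p=np.linalg.lstsq(A,(o[k][:,:2]**2).sum(1),rcond=None)[0];print('ring fit',p[:2],np.sqrt(p[2]+p[0]**2+p[1]**2))
E
```

```text
11.3667 [ 0.4569 -0.2484  0.331 ] [-10.6747   8.6385  -5.1464  -0.0596 -76.1117  98.5994]
wheel_handle 0.93 [304.7, 89.7] 571 [ 0.5521 -0.2403  0.265 ]
479 [ 0.5543 -0.2387  0.263 ] [ 0.5465 -0.2467  0.2581] [ 0.5634 -0.2301  0.2662]
wheel_hub 0.86 [337.2, 159.2] 13709 [ 0.4969 -0.2647  0.208 ]
4599 [ 0.464  -0.3043  0.2049] [ 0.5634 -0.2067  0.2199]
ring fit [ 0.5134 -0.2549] 0.043733037389785866
```

View pics/w8.png

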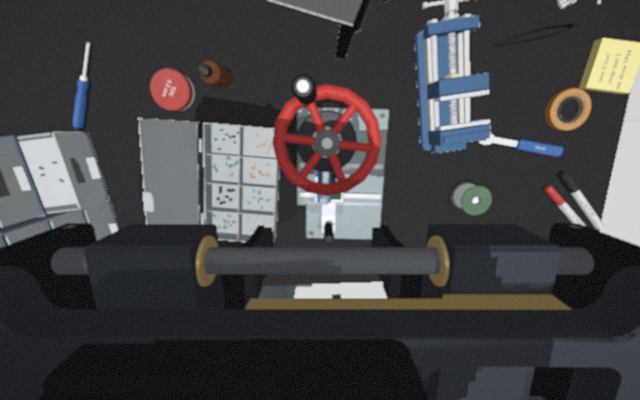

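The handle top at (303,86) and the ring centre at (327,141) give a wheel axis of (0.5134, -0.2547) and a handle position of (0.555, -0.2388).

{"op": "drive_tool", "data": {"rows": [[50,35,4,0,0,0,0],[50,35,4,0,0,0,0],[50,28,2,0,0,0,0],[50,0,0,-10,0,0,0],[50,0,0,0,0,0,0]]}}

```text
time_s: 11.93
tcp_pos: [0.5519, -0.2386, 0.3206]
ee_rot: [[0.999, -0.039, 0.003], [-0.039, -0.999, 0.002], [0.002, -0.002, -1.0]]
wrist_force: [0.1, 0.4, -1.3]
gripper_width: 0.512
gripper_force: 0.0
```

{"op": "drive_tool", "data": {"rows": [[50,2.5,0,-25,0,0,0],[50,0,0,-25,0,0,0],[50,0,0,-25,0,0,0],[0,0,0,0,0,0,0],[0,0,0,0,0,0,0]]}}

```text
time_s: 12.35
tcp_pos: [0.5535, -0.2394, 0.2481]
ee_rot: [[0.999, -0.039, 0.005], [-0.039, -0.999, 0.0], [0.005, -0.0, -1.0]]
wrist_force: [0.3, -0.7, 0.2]
gripper_width: 0.419
gripper_force: 0.0
```

{"op": "drive_tool", "data": {"rows": [[0,0,0,0,0,0,0],[0,0,0,0,0,0,0],[0,0,0,0,0,0,0],[0,0,0,0,0,0,0],[0,0,0,0,0,0,0]]}}

```text
time_s: 12.77
tcp_pos: [0.5559, -0.2392, 0.25]
ee_rot: [[0.999, -0.038, 0.01], [-0.038, -0.999, -0.001], [0.01, 0.0, -1.0]]
wrist_force: [-0.7, 1.1, 6.1]
gripper_width: 0.195
gripper_force: 30.0
```

{"op": "drive_tool", "data": {"rows": [[0,3,-16,0,0,0,0],[0,-2.7,-15.4,0,0,0,0],[0,-7.8,-13.5,0,0,0,0],[0,0,0,0,0,0,0]]}}

```text
time_s: 13.1
tcp_pos: [0.5462, -0.2856, 0.25]
ee_rot: [[0.999, -0.04, 0.006], [-0.04, -0.999, -0.0], [0.006, 0.0, -1.0]]
wrist_force: [-4.2, 0.6, 7.2]
gripper_width: 0.196
gripper_force: 30.0
```

{"op": "drive_tool", "data": {"rows": [[0,-12,-9,0,0,0,0],[0,-14,-4.6,0,0,0,0],[0,-15.6,0,0,0,0,0],[0,-14.7,5.4,0,0,0,0],[0,0,0,0,0,0,0]]}}

```text
time_s: 13.52
tcp_pos: [0.4898, -0.2927, 0.25]
ee_rot: [[0.999, -0.039, 0.008], [-0.039, -0.999, -0.001], [0.008, 0.001, -1.0]]
wrist_force: [-2.9, -1.9, 6.9]
gripper_width: 0.197
gripper_force: 30.0
```

{"op": "drive_tool", "data": {"rows": [[0,-10.9,9.1,0,0,0,0],[0,-7.8,13.5,0,0,0,0],[0,-2.7,13,0,0,0,0],[0,0,0,0,0,0,0]]}}

```text
time_s: 13.85
tcp_pos: [0.4687, -0.2561, 0.2499]
ee_rot: [[0.999, -0.037, 0.005], [-0.037, -0.999, -0.0], [0.005, 0.0, -1.0]]
wrist_force: [-6.0, 2.5, 10.1]
gripper_width: 0.197
gripper_force: 30.0
```

{"op": "drive_tool", "data": {"rows": [[0,0,3,0,0,0,0],[0,0,2,0,0,0,0],[0,0,0,0,0,0,0]]}}

```text
time_s: 14.1
tcp_pos: [0.4687, -0.2521, 0.2499]
ee_rot: [[0.999, -0.037, 0.004], [-0.037, -0.999, -0.001], [0.004, 0.001, -1.0]]
wrist_force: [-6.0, -0.4, 11.3]
gripper_width: 0.195
gripper_force: 30.0
```

{"op": "drive_tool", "data": {"rows": [[0,0,2,0,0,0,0],[0,0,0,0,0,0,0]]}}

```text
time_s: 14.27
tcp_pos: [0.4688, -0.2517, 0.2499]
ee_rot: [[0.999, -0.038, 0.004], [-0.038, -0.999, -0.004], [0.004, 0.004, -1.0]]
wrist_force: [-6.0, -6.6, 8.7]
gripper_width: 0.195
gripper_force: 30.0
```

{"op": "drive_tool", "data": {"rows": [[0,0,2,0,0,0,0],[0,0,0,0,0,0,0]]}}

```text
time_s: 14.43
tcp_pos: [0.4688, -0.2515, 0.25]
ee_rot: [[0.999, -0.038, 0.003], [-0.038, -0.999, -0.007], [0.004, 0.007, -1.0]]
wrist_force: [-5.8, -14.3, 5.6]
gripper_width: 0.198
gripper_force: 30.0
```

Stop reached at TCP (0.4688, -0.252): the force rises without motion. Now I open it.

{"op": "drive_tool", "data": {"rows": [[0,0.5,-11,0,0,0,0],[0,1.9,-11,0,0,0,0],[0,7.8,-13.5,0,0,0,0],[0,12,-10,0,0,0,0],[0,0,0,0,0,0,0]]}}

```text
time_s: 14.85
tcp_pos: [0.4949, -0.2954, 0.25]
ee_rot: [[0.999, -0.038, 0.011], [-0.038, -0.999, -0.003], [0.011, 0.003, -1.0]]
wrist_force: [1.4, -4.2, 6.5]
gripper_width: 0.196
gripper_force: 30.0
```

{"op": "drive_tool", "data": {"rows": [[0,10.7,-3.6,0,0,0,0],[0,15.6,0,0,0,0,0],[0,14.7,5.4,0,0,0,0],[0,12,10,0,0,0,0],[0,0,0,0,0,0,0]]}}

```text
time_s: 15.27
tcp_pos: [0.5489, -0.2822, 0.25]
ee_rot: [[0.999, -0.037, 0.012], [-0.037, -0.999, -0.003], [0.012, 0.003, -1.0]]
wrist_force: [3.7, -1.7, 5.6]
gripper_width: 0.198
gripper_force: 30.0
```

{"op": "drive_tool", "data": {"rows": [[0,6.8,12.1,0,0,0,0],[0,2.7,15.4,0,0,0,0],[0,-2.7,15.4,0,0,0,0],[0,-7.8,13.5,0,0,0,0],[0,0,0,0,0,0,0]]}}

```text
time_s: 15.68
tcp_pos: [0.546, -0.2234, 0.25]
ee_rot: [[0.999, -0.036, 0.012], [-0.036, -0.999, -0.0], [0.012, -0.0, -1.0]]
wrist_force: [1.4, 3.2, 7.0]
gripper_width: 0.198
gripper_force: 30.0
```

{"op": "drive_tool", "data": {"rows": [[0,-10.1,7.7,0,0,0,0],[0,-14.7,5.4,0,0,0,0],[0,-15.6,0,0,0,0,0],[0,-14.7,-5.4,0,0,0,0],[0,0,0,0,0,0,0]]}}

```text
time_s: 16.1
tcp_pos: [0.4895, -0.2165, 0.2499]
ee_rot: [[0.999, -0.037, 0.011], [-0.037, -0.999, 0.001], [0.011, -0.002, -1.0]]
wrist_force: [-1.4, 5.0, 9.5]
gripper_width: 0.195
gripper_force: 30.0
```

{"op": "drive_tool", "data": {"rows": [[0,-10.6,-9.3,0,0,0,0],[0,-7.8,-13.5,0,0,0,0],[0,-2.7,-15.4,0,0,0,0],[0,2.7,-15.4,0,0,0,0],[0,0,0,0,0,0,0]]}}

```text
time_s: 16.52
tcp_pos: [0.4724, -0.2727, 0.25]
ee_rot: [[0.999, -0.039, 0.01], [-0.039, -0.999, -0.002], [0.01, 0.001, -1.0]]
wrist_force: [-0.9, 0.1, 9.3]
gripper_width: 0.195
gripper_force: 30.0
```

{"op": "drive_tool", "data": {"rows": [[0,6.5,-10.9,0,0,0,0],[0,12,-10,0,0,0,0],[0,14.7,-5.4,0,0,0,0],[0,15.6,0,0,0,0,0],[0,0,0,0,0,0,0]]}}

```text
time_s: 16.93
tcp_pos: [0.5218, -0.2987, 0.25]
ee_rot: [[0.999, -0.038, 0.008], [-0.038, -0.999, -0.003], [0.008, 0.002, -1.0]]
wrist_force: [-0.1, -1.5, 8.7]
gripper_width: 0.195
gripper_force: 30.0
```

{"op": "drive_tool", "data": {"rows": [[0,14.1,5,0,0,0,0],[0,12,10,0,0,0,0],[0,7.8,13.5,0,0,0,0],[0,2.7,15.4,0,0,0,0],[0,0,0,0,0,0,0]]}}

```text
time_s: 17.35
tcp_pos: [0.5585, -0.2533, 0.25]
ee_rot: [[0.999, -0.036, 0.011], [-0.036, -0.999, -0.003], [0.011, 0.002, -1.0]]
wrist_force: [0.8, -0.7, 9.1]
gripper_width: 0.198
gripper_force: 30.0
```

{"op": "drive_tool", "data": {"rows": [[0,-2.8,14,0,0,0,0],[0,-7.8,13.5,0,0,0,0],[0,-12,10,0,0,0,0],[0,-14.7,5.4,0,0,0,0],[0,0,0,0,0,0,0]]}}

```text
time_s: 17.77
tcp_pos: [0.5199, -0.21, 0.25]
ee_rot: [[0.999, -0.037, 0.012], [-0.037, -0.999, -0.001], [0.012, 0.0, -1.0]]
wrist_force: [0.4, 1.4, 8.5]
gripper_width: 0.197
gripper_force: 30.0
```

{"op": "drive_tool", "data": {"rows": [[0,-14.3,-0.4,0,0,0,0],[0,-14.7,-5.4,0,0,0,0],[0,-12,-10,0,0,0,0],[0,-7.8,-13.5,0,0,0,0],[0,0,0,0,0,0,0]]}}

```text
time_s: 18.18
tcp_pos: [0.4708, -0.2403, 0.2499]
ee_rot: [[0.999, -0.038, 0.01], [-0.038, -0.999, 0.0], [0.01, -0.001, -1.0]]
wrist_force: [-0.5, 1.7, 10.5]
gripper_width: 0.195
gripper_force: 30.0
```

{"op": "drive_tool", "data": {"rows": [[0,-1.5,-6,0,0,0,0],[0,-0.5,-5.5,0,0,0,0],[0,0,0,0,0,0,0],[0,0,0,0,0,0,0]]}}

```text
time_s: 18.52
tcp_pos: [0.4687, -0.2514, 0.2499]
ee_rot: [[0.999, -0.038, 0.007], [-0.038, -0.999, 0.0], [0.007, -0.0, -1.0]]
wrist_force: [-2.6, 3.7, 12.4]
gripper_width: 0.196
gripper_force: 30.0
```

```bash
python3 - <<'E'
from m import *
s=sense();c=capture('top');save(c,'t2');print(s['time_s'],s['tcp_pos'],s['wrist_force'],s['gripper_width'])
for l in('solder_reel_mid','flux_bottle_mid','tin_mid'):
    for q in search_frame(l,c)[:1]:print(l,q['p'],depth(c,q['xy']))
E
```

```text
18.5167 [ 0.4687 -0.2514  0.2499] [-2.6147  3.6742 12.3645] 0.19557844636746452
solder_reel_mid 0.48 [ 0.4044 -0.481   0.0358]
flux_bottle_mid 0.5 [ 0.5997 -0.1019  0.0576]
```

{"op": "drive_tool", "data": {"rows": [[0,0,-0.7,0,0,0,0],[0,0,0,0,0,0,0],[0,0,0,0,0,0,0]]}}

```text
time_s: 18.97
tcp_pos: [0.4686, -0.2516, 0.2499]
ee_rot: [[0.999, -0.038, 0.007], [-0.038, -0.999, 0.001], [0.007, -0.001, -1.0]]
wrist_force: [-3.6, 4.9, 12.4]
gripper_width: 0.199
gripper_force: 30.0
```

Within 0.5 mm (about 0.6°) of the stop position, two turns open and gripped.

```bash
python3 -c "
from station import *
print(finish_job())"
```

```text
the job is handed in; nothing more can be done
None
```

The job is handed in: the yellow spot sits about 0.5 mm from the needle line, and the wheel went to its stop and back two turns to within about 0.6°, with its handle still gripped; nothing was meant to touch the needle head, reel, bottle or tin (tin not found in the last check), and no verdict came back.

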